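Draw up the dosing piston with the pull hook

ROBOT

A 6-joint arm with a two-finger parallel gripper is mounted at the origin on the work surface. World frame = base frame: x ahead of the robot, y to its left, z up, the work surface at z = 0. Lengths are in m, angles in rad, forces in N, time in s.
With the tool pointing down it reaches from about 0.225 to 0.725 m from the base axis. Payload 3.1 kg.
Tool frame: the origin (TCP) lies at the very end of the fingers, on their centre line; the grasp point (between the pads) lies 19 mm behind it (arm.tcp_to_grasp is the z of the grasp point in the tool frame, in m); z points along the fingers, y is the line along which they close (so a half turn about z gives the same grasp; the last joint's range is limited). The gripper opens to 85 mm and grips with 20 to 120 N. Pads are 22 mm wide; open, the fingers measure 114 mm over their backs; the gripper's body (76 mm by 85 mm) begins 54 mm behind the grasp point. The pads swing forward as they close: fully open they stand 13 mm farther back than shut.
Start: joints at [-1.334, 0.048, 0.099, 1.622, 0, 1.443], TCP at [0.187, -0.49, 0.231] pointing down, gripper open.
Joint ranges: [-2.91, 2.91], [-0.99, 1.94], [-1.21, 1.42], [-2.12, 2.29], [-1.49, 1.47], [-3.14, 3.14]. Speed limits (rad/s): [2.79, 2.79, 3.14, 3.14, 3.14, 3.14].

INTERFACE

Orientations are given as a unit quaternion [x, y, z, w].
In Python, from rig import arm gives the robot as it stands. The module is installed in compiled form; this text tells all that it offers. Calls block until the motion is done:
- arm.move_pose(position, orientation): joint-space move of the TCP to a pose.
- arm.movel(position, frame=None, v=0.15, threshold=None): straight line of the TCP; frame=None keeps the orientation; v is the mean speed in m/s. With threshold (N) it stops when the force on the tool has changed by that much, and returns True; else False.
- arm.set_joints(angles): joint-space move.
- arm.set_gripper(opening, squeeze=None): finger opening in m; squeeze is the grip in N (None keeps the last); returns when the fingers have stopped.
- arm.pause(seconds).
- arm.solve_ik(position, orientation): joint angles nearest the present ones, or None.
- arm.camera(name): name is "scene" or "top" or "wrist"; returns the picture (480x640x3 uint8, red, green, blue); there is no depth.
- arm.calibration(name): a dict with "mtx" (3x3 intrinsics, pixels), "extrinsics" (4x4, takes a point from world to camera coordinates). Camera axes: x right, y up, looking along -z (the intrinsics and any distortion apply to the point x, -y, -z); pixel columns grow to the right and rows downward; lengths in m; the calibration is good to about 2 mm. A picture is of the moment at which its call begins: read the wrist's pose just before it. calibration takes no time and is no camera call; for the wrist camera it gives the pose at the moment of the call.
A pose or a line that the arm cannot do raises arm.Unreachable and nothing moves.
- arm.job_done(): hands the job in; it is judged then, once.
Readings, each from a call of its own:
- arm.current_time(): time.
- arm.current_joint_pos(): joint angles.
- arm.current_joint_velocities(): joint speeds.
- arm.current_tau(): joint torques, N m.
- arm.current_position(): TCP position.
- arm.current_tool_rot(): TCP orientation.
- arm.current_force(): force on the tool from outside, world axes, zero at the start.
- arm.current_ft_torque(): the same for the moment, N m.
- arm.current_grip_width(): finger opening in m.
- arm.current_finger_force(): force on a finger pad.
Only numpy, scipy, OpenCV 4.12 (cv2) and the standard library are available. Lean on these libraries where they do the work, as an engineer would, in place of code of your own. Each camera call takes 0.05 s, during which the arm holds its last target. There are 200 camera calls.

TASK

The dosing cylinder on the packing table has to be opened for cleaning: take the pull hook out of its stand, catch the wire loop of the piston deep in the bore, and draw the piston all the way up until it meets its stop. Feel your way: never push or pull the piston or the cylinder with more than 25 N, and touch them only with the hook. Leave the piston up, hang the hook back upright in the slot of its stand with its collar resting on the top plate, let go, and leave the carton, the tape roll and the jar where they are.

Things in the scene. Friction and masses are not known exactly. Their poses are not given: they have to be found in the camera images.
- hook_grip (a point): Centre of the loose pull hook's handle (0.16 kg in all): an upright black bar 24 (x) by 16 (y) by 60 mm high, z up. Under it a round collar, 38 mm wide, 5 mm thick, underside 35 mm below this point, then a straight steel shaft 6 mm thick on the handle's axis, down to the hook, whose lowest point is 165 mm below this point.
- hook_foot (a point): Same tool, same axes: point on the shaft axis at its lowest point. Here the 6 mm rod bends to the tool's +x as a level foot, then up as a lip: lip axis 16 mm from the shaft axis, lip top 16 mm above this point, throat between shaft and lip 10 mm. At the start the hook hangs upright in the stand by its collar, foot towards the stand's +x within 0.1 rad.
- slot (a point): Fixed hook stand (100 x 100 mm foot, thin legs, 100 x 90 mm top plate 8 mm thick): point on the plate's upper face, 146 mm above the table, where the shaft axis belongs; z up. The slot is 16 mm wide (y) and runs from 11 mm behind (-x) to 27 mm ahead (+x) of this point. With the hook home, foot to +x, hook_grip is 35 mm above this point.
- bore_mouth (a point): Centre of the open top of the fixed upright aluminium dosing cylinder, 135 mm above the table, z up. Bore 70 mm wide, wall 5 mm, foot plate 120 x 120 x 12 mm, short outlet stub low on its +x side. The piston's loop stands in this frame's y-z plane, on the bore's axis: the hook passes under its bar along x, from either side.
- cylinder: The same dosing cylinder; origin under the middle of its foot plate. The piston in it is lowered to a different depth each time: at the start its flat upper face is anywhere from 70 to 110 mm below the bore mouth. This depth is not measured: it must be felt or seen. The upper stop shifts with it, 70 mm above the starting height.
- piston (a joint): Rise of the piston in m: 0 at the start, 0.070 at the upper stop. Drag about 4 N besides its 2 N weight; stays where left. White disc filling the bore, with a 5 mm wire loop upright on its face: 36 mm between leg axes (y), top bar straight over the middle 23 mm, bar underside 25 mm and bar top 30 mm above the face.
- carton_mid (a point): Middle of a loose closed cardboard carton, 100 x 140 x 75 mm; not to be moved
- tape_mid (a point): Middle of a loose roll of brown packing tape lying flat, 90 mm outside diameter, 48 mm high; not to be moved
- jar_mid (a point): Middle of a loose closed glass jar, 68 mm wide, 90 mm high; not to be moved
There are look-alikes about, which are no part of the job. Leave any green look-alike of the part that bears hook_grip alone. Leave any purple look-alike of the part that bears slot alone.

How it is judged:
On the way, in this order (a step that is already met when the one before it is completed fails the run):
1. the pull hook is lifted out of its stand (z of hook_grip in the frame of slot above 0.06 m), for 0.1 s.
2. the piston is drawn up to its stop (joint above 68.5 of 70 mm) (value of joint piston above 0.0685 m), for 0.2 s.
At the end, for the whole second after the job is handed in: The piston stands at its upper stop (joint above 67.5 of 70 mm) and the pull hook hangs at rest in the stand's slot: handle centre within 10 mm sideways of the slot point and 32 to 38 mm above it, upright within 0.08 rad, let go (value of joint piston above 0.0675 m and horizontal distance between hook_grip and slot below 0.01 m and z of hook_grip in the frame of slot between 0.032 and 0.038 m and angle between hook_grip's own z axis and vertical below 0.08 rad and linear speed of pull_hook below 0.02 m/s); the robot touches nothing.
It fails at once if the hook and the piston press on one another with more than 25 N (contact force between pull_hook and piston above 25 N).
It fails at once if the hook and the cylinder press on one another with more than 25 N (contact force between pull_hook and cylinder above 25 N).
It fails at once if the robot touches the piston or the cylinder itself (contact force between any of the arm, the fingers and piston above 1 N or contact force between any of the arm, the fingers and cylinder above 1 N).
It fails at once if the carton, the tape roll or the jar is moved by more than 15 mm (distance of any of carton_mid, tape_mid, jar_mid from where it was at the start of the episode above 0.015 m).
It also fails if it takes over 72 s, if anything falls off the work surface, if the arm or the gripper's body presses on something with over 40 N, if the wrist force passes 120 N, or if a joint passes its speed limit or range.

## Working session

There is one attempt and no reset: what is moved stays moved. The work goes in short steps, each a Python script; the robot and the scene stay as the last script left them, time stands still between calls to the robot, and variables do not carry over. Pictures are saved under pics/ and viewed, at most 10 in all, crops included, and the job is handed in when it is done.

```bash
mkdir -p pics; python3 - <<'E'
from rig import arm
import cv2,numpy as np
np.set_printoptions(precision=4,suppress=True)
for n in("scene","top"):
    im=arm.camera(n);cv2.imwrite(f"pics/{n}0.png",im[:,:,::-1]);c=arm.calibration(n);print(n,c)
print(arm.current_time(),arm.tcp_to_grasp,arm.current_tool_rot())
E
```

```text
scene {'mtx': array([[541.1734,   0.    , 324.3017],
       [  0.    , 541.1734, 242.6372],
       [  0.    ,   0.    ,   1.    ]]), 'extrinsics': array([[ 0.7612,  0.6485, -0.0054, -0.4879],
       [-0.4996,  0.5917,  0.6327,  0.2167],
       [ 0.4135, -0.4789,  0.7744, -1.4519],
       [ 0.    ,  0.    ,  0.    ,  1.    ]])}
top {'mtx': array([[613.34  ,   0.    , 319.6994],
       [  0.    , 613.34  , 242.9767],
       [  0.    ,   0.    ,   1.    ]]), 'extrinsics': array([[ 0.0188, -0.9998, -0.0004,  0.0295],
       [ 0.9815,  0.0184,  0.1908, -0.6122],
       [-0.1907, -0.0039,  0.9816, -1.2012],
       [ 0.    ,  0.    ,  0.    ,  1.    ]])}
0.1 -0.0187 [ 0.9834  0.1814 -0.0001 -0.0011]
```

View pics/scene0.png

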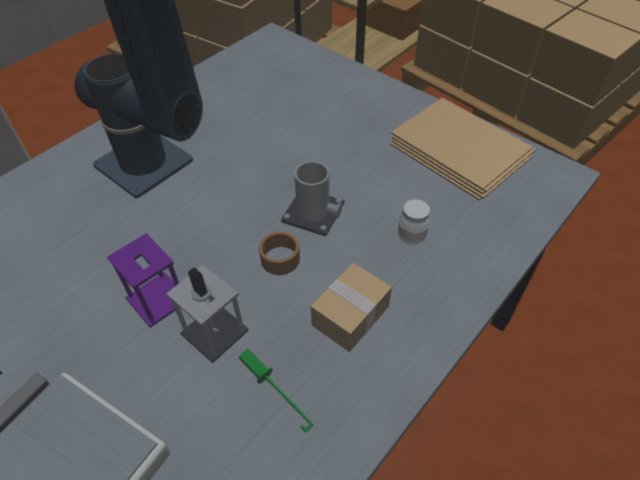

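View pics/top0.png

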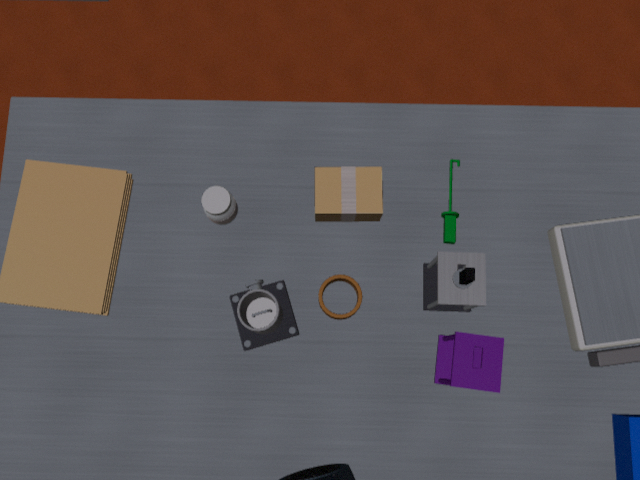

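Candidates for the stand: grey one (top 463,278) and purple one (477,360). For the hook: the black handle in the grey stand (467,276) and the green one lying at (451,200). The grey stand with the black hook fits, since the green and purple ones are excluded. I'll confirm this in one enlarged crop.

```bash
python3 - <<'E'
import cv2,numpy as np
t=cv2.imread("pics/top0.png");s=cv2.imread("pics/scene0.png")
r=lambda im,x,y,w,h,f:cv2.resize(im[y:y+h,x:x+w],None,fx=f,fy=f,interpolation=cv2.INTER_CUBIC)
a=r(t,420,240,80,75,5);b=r(s,160,255,80,75,5);c=r(t,221,275,80,45,5)
c=r(t,225,272,80,75,4);d=r(s,280,155,80,75,4)
o=np.zeros((600,800,3),np.uint8)
o[:300,:400]=r(t,420,240,100,75,4);o[:300,400:]=r(s,155,260,100,75,4)
o[300:,:400]=r(t,215,275,100,75,4);o[300:,400:]=r(s,270,155,100,75,4)
cv2.imwrite("pics/crop1.png",o)
E
```

```text
(no output)
```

View pics/crop1.png

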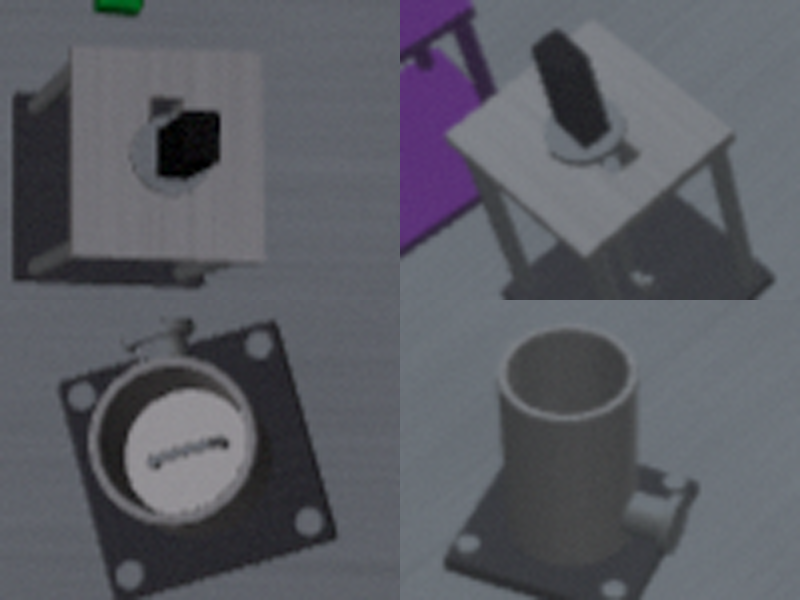

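The crop confirms it: the grey stand's slot opens at crop (165,107), to world +x, with the black hook's collar in it. The cylinder's stub points up-image, and the loop bar is visible at crop (152,462)-(225,442). Next come coarse positions, then wrist views.

```bash
cat > h.py <<'E'
from rig import arm
import cv2,numpy as np
from scipy.spatial.transform import Rotation as R
np.set_printoptions(precision=4,suppress=True)
def cast(c,uv,z):
    uv=np.atleast_2d(uv).astype(float);E=c["extrinsics"];M=c["mtx"]
    d=np.c_[(uv[:,0]-M[0,2])/M[0,0],-(uv[:,1]-M[1,2])/M[1,1],-np.ones(len(uv))]@E[:3,:3]
    o=-E[:3,:3].T@E[:3,3]
    return o+d*((z-o[2])/d[:,2])[:,None]
def proj(c,p):
    q=np.atleast_2d(p)@c["extrinsics"][:3,:3].T+c["extrinsics"][:3,3];M=c["mtx"]
    return np.c_[M[0,0]*q[:,0]/-q[:,2]+M[0,2],M[1,1]*-q[:,1]/-q[:,2]+M[1,2]]
def down(yaw): # tool z down; tool x along world yaw
    return (R.from_euler('z',yaw)*R.from_euler('x',np.pi)).as_quat()
E
python3 - <<'E'
from h import *
import pickle
c=arm.calibration("top")
pl=cast(c,[[438,252],[485,252],[486,304],[438,304]],.146);print("plate",pl,pl.mean(0))
print("slot end",cast(c,[461.5,266],.146))
m=cast(c,[[237.5,309],[279,309],[258,290],[258,330]],.135);print("mouth",m)
fp=cast(c,[[230,296],[284,280],[299,334],[245,350]],.012);print("foot",fp,fp.mean(0))
b=cast(c,[[253,390-275+275-0],[0,0]],.1)
out={}
for n,p in(("w_stand",[.42,-.2,.42]),("w_cyl",[.38,.14,.36])):
    arm.move_pose(p,down(0)); arm.pause(.3)
    cal=arm.calibration("wrist");im=arm.camera("wrist")
    cv2.imwrite(f"pics/{n}.png",im[:,:,::-1]);out[n]=cal
    print(n,arm.current_position(),arm.current_joint_pos(),arm.current_time(),cal)
pickle.dump(out,open("cal.pkl","wb"))
a=[cv2.imread(f"pics/{n}.png") for n in out]
cv2.imwrite("pics/both.png",cv2.resize(np.vstack(a),None,fx=.625,fy=.625,interpolation=cv2.INTER_AREA))
E
```

```text
plate [[ 0.5814 -0.1849  0.146 ]
 [ 0.583  -0.2744  0.146 ]
 [ 0.484  -0.2731  0.146 ]
 [ 0.4823 -0.1832  0.146 ]] [ 0.5327 -0.2289  0.146 ]
slot end [[ 0.5552 -0.229   0.146 ]]
mouth [[0.4669 0.1935 0.135 ]
 [0.4683 0.1151 0.135 ]
 [0.5036 0.1562 0.135 ]
 [0.4283 0.1533 0.135 ]]
foot [[0.5039 0.2271 0.012 ]
 [0.5398 0.1149 0.012 ]
 [0.4277 0.0805 0.012 ]
 [0.393  0.191  0.012 ]] [0.4661 0.1534 0.012 ]
w_stand [ 0.4198 -0.2004  0.4197] [-0.5896  0.039   0.4824  2.0148 -0.      2.5528] 1.9917 {'mtx': array([[367.2551,   0.    , 318.6348],
       [  0.    , 367.2551, 233.1732],
       [  0.    ,   0.    ,   1.    ]]), 'extrinsics': array([[-0.001 , -1.    , -0.0004, -0.1985],
       [ 0.9543, -0.0008, -0.2989, -0.3057],
       [ 0.2989, -0.0007,  0.9543, -0.6844],
       [ 0.    ,  0.    ,  0.    ,  1.    ]])}
w_cyl [0.38 0.14 0.36] [ 0.1869 -0.1829  0.1438  1.8974  0.     -2.9546] 6.875 {'mtx': array([[367.2551,   0.    , 318.6348],
       [  0.    , 367.2551, 233.1732],
       [  0.    ,   0.    ,   1.    ]]), 'extrinsics': array([[-0.    , -1.    ,  0.    ,  0.1414],
       [ 0.9545, -0.    , -0.2982, -0.2857],
       [ 0.2982,  0.    ,  0.9545, -0.6154],
       [ 0.    ,  0.    ,  0.    ,  1.    ]])}
```

View pics/both.png

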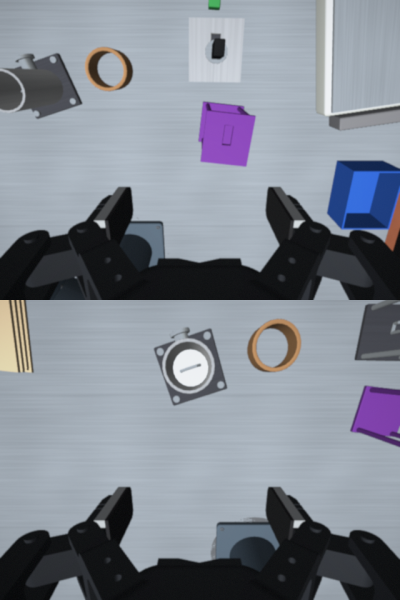

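The upper wrist view shows the grey plate with the hook around full-size (345,75). The lower view shows the cylinder mouth around (302,107) with the white piston and loop bar. Next I'll refine both numerically.

```bash
python3 - <<'E'
from h import *
import pickle
cal=pickle.load(open("cal.pkl","rb"))
W=cv2.imread("pics/w_stand.png");T=cv2.imread("pics/top0.png");C=cv2.imread("pics/w_cyl.png")
def big(m,near):
    n,l,s,ce=cv2.connectedComponentsWithStats(m.astype(np.uint8))
    k=min([i for i in range(1,n) if s[i,4]>30],key=lambda i:np.hypot(*(ce[i]-near)))
    return (l==k).astype(np.uint8),s[k]
# plate & handle
for name,im,c,box in(("wrist",W,cal["w_stand"],(290,15,400,140)),("top",T,arm.calibration("top"),(425,240,500,315))):
    x0,y0,x1,y1=box;hsv=cv2.cvtColor(im,cv2.COLOR_BGR2HSV);sub=hsv[y0:y1,x0:x1]
    g=im[y0:y1,x0:x1].max(2).astype(int);s=sub[...,1]
    print(name,"sat/val plate",np.median(s),np.median(g),"corner",s[2,2],g[2,2])
    m=(s<(25 if name=="wrist" else 22))&(g>(150 if name=="wrist" else 105));m=cv2.morphologyEx(m.astype(np.uint8),cv2.MORPH_OPEN,np.ones((3,3)))
    cn=max(cv2.findContours(m,0,2)[0],key=cv2.contourArea);h=cv2.convexHull(cn)
    w=cast(c,h[:,0]+[x0,y0],.146)
    r=cv2.minAreaRect((w[:,:2]*1000).astype(np.float32));print(" plate",r)
    d=(g<35).astype(np.uint8);cn=max(cv2.findContours(d,0,2)[0],key=cv2.contourArea)
    print(" handle px",cv2.boundingRect(cn),np.array([x0,y0]))
    hw=cast(c,cn[:,0]+[x0,y0],.211);hb=cast(c,cn[:,0]+[x0,y0],.151)
    print(" top-plane range",hw.min(0),hw.max(0)," base-plane",hb.min(0),hb.max(0))
hsv=cv2.cvtColor(C,cv2.COLOR_BGR2HSV)
c=cal["w_cyl"]
print("mouth proj",proj(c,[.466,.154,.135]))
x0,y0,x1,y1=240,40,370,170
cv2.imwrite("pics/crop2.png",np.hstack([cv2.resize(C[40:170,240:370],(400,400),interpolation=2),cv2.resize(W[20:140,285:405],(400,400),interpolation=2)]))
E
```

```text
wrist sat/val plate 17.0 202.0 corner 25 183
 plate ((532.8765258789062, -226.38819885253906), (91.6379623413086, 101.63658905029297), 89.12239837646484)
 handle px (50, 52, 17, 26) [290  15]
 top-plane range [ 0.5183 -0.2324  0.211 ] [ 0.5388 -0.2181  0.211 ]  base-plane [ 0.5221 -0.238   0.151 ] [ 0.5462 -0.2213  0.151 ]
top sat/val plate 22.0 106.0 corner 20 101
 plate ((533.5760498046875, -229.26646423339844), (90.57006072998047, 99.91377258300781), 89.09616088867188)
 handle px (35, 28, 15, 16) [425 240]
 top-plane range [ 0.5141 -0.2362  0.211 ] [ 0.5416 -0.2106  0.211 ]  base-plane [ 0.5221 -0.2513  0.151 ] [ 0.551  -0.2242  0.151 ]
mouth proj [[305.2744 107.635 ]]
```

View pics/crop2.png

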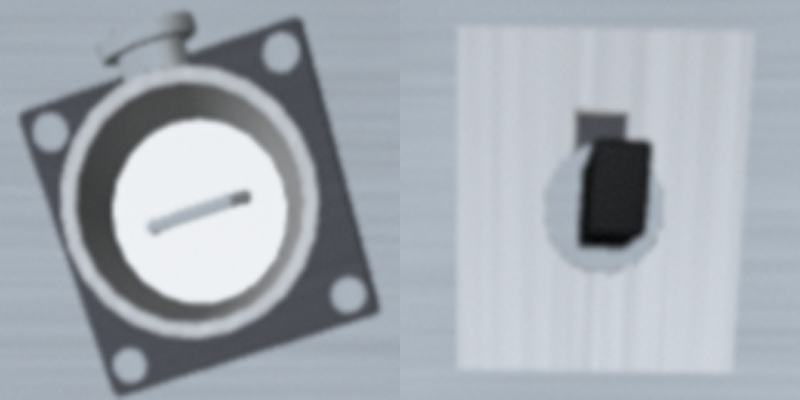

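```bash
python3 - <<'E'
from h import *
import pickle
cal=pickle.load(open("cal.pkl","rb"));w=cal["w_stand"];k=cal["w_cyl"]
f=lambda x,y:[285+(x-400)/3.3333,20+y/3.3333]
s=cast(w,[f(577,112),f(627,112)],.146);print("slot end corners",s,"-> slot pt",s.mean(0)-[.027,0,0])
print("collar l/r/bottom",cast(w,[f(545,208),f(663,208),f(604,272)],.151))
g=lambda x,y:[240+x/3.077,40+y/3.077]
m=cast(k,[g(60,201),g(320,201),g(190,65),g(190,338)],.135);print("mouth",m,(m[0]+m[1])/2,(m[2]+m[3])/2)
ctr=np.array([.466,.154])
for z in(.025,.035,.045): print(z,"disc",cast(k,[g(112,210),g(288,210),g(200,118),g(200,303)],z)[:,:2].reshape(-1), "bar",cast(k,g(199,212.5),z+.03))
E
```

```text
slot end corners [[ 0.5594 -0.2191  0.146 ]
 [ 0.5594 -0.2346  0.146 ]] -> slot pt [ 0.5324 -0.2268  0.146 ]
collar l/r/bottom [[ 0.5315 -0.2093  0.151 ]
 [ 0.5315 -0.2461  0.151 ]
 [ 0.5127 -0.2281  0.151 ]]
mouth [[0.4681 0.1972 0.135 ]
 [0.4681 0.1174 0.135 ]
 [0.5062 0.1568 0.135 ]
 [0.4269 0.1579 0.135 ]] [0.4681 0.1573 0.135 ] [0.4666 0.1573 0.135 ]
0.025 disc [0.4682 0.1933 0.4682 0.1229 0.5023 0.1578 0.4322 0.1585] bar [[0.4666 0.1575 0.055 ]]
0.035 disc [0.468  0.1922 0.468  0.1233 0.5013 0.1574 0.4327 0.1582] bar [[0.4663 0.1571 0.065 ]]
0.045 disc [0.4677 0.1911 0.4677 0.1237 0.5003 0.1571 0.4332 0.1578] bar [[0.4661 0.1567 0.075 ]]
```

```bash
python3 - <<'E'
from h import *
q=down(np.pi-.015)
x,y=.5325,-.2278
arm.move_pose([x,y,.30],q); print(arm.current_joint_pos(),arm.current_time())
arm.movel([x,y,.1665],v=.12); print(arm.current_position(),arm.current_force())
arm.set_gripper(.0,60); arm.pause(.2)
print("w",arm.current_grip_width(),arm.current_finger_force(),arm.current_position(),arm.current_force(),arm.current_time())
arm.movel([x,y,.336],v=.1); arm.pause(.3)
print(arm.current_grip_width(),arm.current_position(),arm.current_force(),arm.current_time())
im=arm.camera("wrist");t=arm.camera("scene")
cv2.imwrite("pics/lift.png",np.hstack([cv2.resize(im,(400,300)),cv2.resize(t[130:400,80:440],(400,300))])[:,:,::-1])
E
```

```text
[-0.5193  0.2256  0.4347  1.7796  0.0002 -0.5053] 8.975
[ 0.5331 -0.2281  0.1677] [ 0.4974 -0.2744  0.0612]
w 0.01564453160239071 59.24590051174164 [ 0.5326 -0.228   0.1667] [-0.2197 -0.456   1.1627] 11.075
0.015387057431609409 [ 0.5324 -0.2278  0.3358] [ 0.6819  0.9049 -2.3069] 13.2167
```

View pics/lift.png

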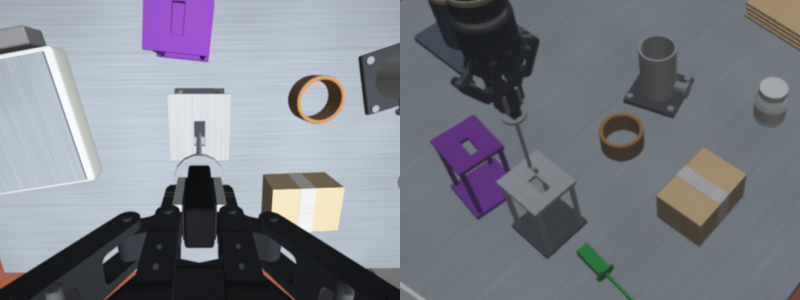

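The hook is in the gripper, upright, and clear of the slot. The empty slot shows in both views. Next I go over the bore and check before descending.

```bash
cat >> h.py <<'E'
YC=.308; C0=np.array([.467,.1562]); AX=np.array([np.cos(YC),np.sin(YC)]); Q=down(np.pi+YC)
def P(d,zf): return [*(C0+d*AX),zf+.1507]   # d: shaft offset along bore x, zf: foot height
E
python3 - <<'E'
from h import *
arm.movel(P(-.0255,.185),frame=Q,v=.2); arm.movel(P(-.0255,.15),v=.1);arm.pause(.3)
print(arm.current_position(),P(-.0255,.15),arm.current_force(),arm.current_joint_pos(),arm.current_time())
c=arm.calibration("wrist");im=arm.camera("wrist");t=arm.camera("top")
foot=np.array([*P(-.0255,.15)[:2],.15]);lip=foot+np.array([*(.016*AX),.016])
print(proj(c,[foot,lip,[*C0,.135]]),proj(arm.calibration("top"),[foot,lip,[*C0,.135]]))
p=proj(c,[*C0,.135])[0].astype(int);x0=np.clip(p[0]-80,0,480);y0=np.clip(p[1]-60,0,360);print(x0,y0)
cv2.imwrite("pics/over.png",np.hstack([cv2.resize(im[y0:y0+120,x0:x0+160],(400,300),interpolation=2),cv2.resize(t[270:345,210:310],(400,300),interpolation=2)])[:,:,::-1])
E
```

```text
[0.443  0.1485 0.3015] [np.float64(0.4426999845568236), np.float64(0.1484695893083623), 0.30069999999999997] [-0.3384 -0.5682 -1.5915] [ 0.1798 -0.0729  0.1206  1.763  -0.     -0.1282] 16.2
[[317.1175 214.0754]
 [317.0595 238.5936]
 [317.2195 237.8272]] [[260.0976 321.8071]
 [256.9327 312.8406]
 [257.247  309.299 ]]
237 177
```

View pics/over.png

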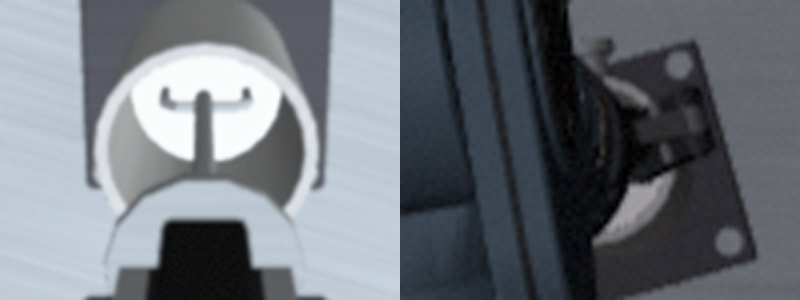

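The shaft at crop (204,92) matches its predicted pixel, and it is centred on the rim (95..315) and the loop legs (166..250). I descend by feel.

```bash
python3 - <<'E'
from h import *
d=-.0255
r=arm.movel(P(d,.06),v=.06,threshold=4); print(r,arm.current_position(),arm.current_force(),arm.current_time())
if not r:
    arm.pause(.2); f0=arm.current_force()
    r=arm.movel(P(d,.018),v=.015,threshold=2.0); print(r,arm.current_position(),arm.current_force()-f0,arm.current_time())
    if r:
        p=np.array(arm.current_position()); p[2]+=.0005
        arm.movel(p,v=.02);arm.pause(.2);print("foot z",arm.current_position()[2]-.1507,arm.current_force()-f0)
E
```

```text
False [0.443  0.1485 0.2112] [-0.2494  0.2251 -1.9051] 17.95
True [0.4426 0.1484 0.1944] [-1.8168 -0.6326  6.17  ] 19.475
foot z 0.04385883653926509 [-0.1713 -0.6236  1.1846]
```

```bash
python3 - <<'E'
from h import *
c=arm.calibration("wrist");E=c["extrinsics"].copy()
dp=np.array([.443,.1485,.3015])-arm.current_position()
E[:3,3]-=E[:3,:3]@dp;c={"mtx":c["mtx"],"extrinsics":E}
ay=np.array([-AX[1],AX[0]])
X=lambda a,b,z:[*(C0+a*AX+b*ay),z]
cr=lambda p:((proj(c,p)-[237,177])*2.5).round(1).tolist()
for f in(.027,.035,.0437):
    print(f,"bar outer top ends",cr([X(0,.0205,f+.02),X(0,-.0205,f+.02)]),"bar mid",cr(X(0,.006,f+.0275)),"legfeet",cr([X(0,.018,f),X(0,-.018,f)]),"disc far/side",cr([X(-.035,0,f),X(.035,0,f),X(0,.035,f),X(0,-.035,f)]))
print("mouth far/l/r",cr([X(.04,0,.135),X(-.04,0,.135),X(0,.04,.135),X(0,-.04,.135)]))
E
```

```text
0.027 bar outer top ends [[247.0, 93.7], [154.9, 93.7]] bar mid [[214.6, 97.9]] legfeet [[239.7, 83.2], [162.4, 83.2]] disc far/side [[201.0, 8.2], [201.1, 154.6], [276.1, 83.2], [126.0, 83.2]]
0.035 bar outer top ends [[247.8, 98.2], [154.0, 98.2]] bar mid [[214.8, 102.5]] legfeet [[240.3, 87.3], [161.7, 87.3]] disc far/side [[200.9, 11.0], [201.1, 159.9], [277.4, 87.3], [124.6, 87.3]]
0.0437 bar outer top ends [[248.7, 103.2], [152.9, 103.3]] bar mid [[215.1, 107.8]] legfeet [[241.1, 91.9], [160.8, 91.9]] disc far/side [[200.9, 14.2], [201.0, 165.8], [278.9, 91.9], [123.0, 91.9]]
mouth far/l/r [[200.4, 258.5], [200.1, 43.0], [313.3, 154.6], [87.2, 154.7]]
```

Felt face is at z≈0.043 (91 mm deep, inside the 70–110 range). Vision gave about 0.036, with an error of several mm. I raise 4 mm and slide under the bar, feeling for the shaft against it.

```bash
python3 - <<'E'
from h import *
zf=.0437+.004
arm.movel(P(-.0255,zf),v=.02);arm.pause(.2);f0=arm.current_force()
r=arm.movel(P(-.001,zf),v=.015,threshold=2)
p=arm.current_position();d=(p[:2]-C0)@AX
print(r,"d",d,p,arm.current_force()-f0,arm.current_time())
if r and d>-.012:
    arm.movel(P(d-.002,zf),v=.02);arm.pause(.2);print(arm.current_force()-f0)
    f1=arm.current_force()
    r=arm.movel(P(d-.002,zf+.019),v=.02,threshold=3)
    print("lift contact",r,arm.current_position()[2]-.1507,arm.current_force()-f1,arm.current_time())
E
```

```text
True d -0.004036469171069339 [0.4631 0.1551 0.1972] [ 0.0184  0.2437 -0.2819] 21.85
[0.1475 1.3053 0.3052]
lift contact True 0.06285500281287895 [-0.9336 -1.0976 -1.0227] 23.0833
```

Lift contact at foot z=0.0629 is exactly where the bar should be (0.0627). Now I draw the piston up.

```bash
python3 - <<'E'
from h import *
p=arm.current_position();z0=p[2]
f0=arm.current_force()
r=arm.movel([p[0],p[1],z0+.060],v=.03,threshold=11)
print(r,arm.current_position()[2]-z0,arm.current_force()-f0,arm.current_time())
if not r:
    f1=arm.current_force()
    r=arm.movel([p[0],p[1],z0+.076],v=.008,threshold=7)
    q=arm.current_position();print(r,q[2]-z0,q,arm.current_force()-f0,arm.current_time())
    arm.pause(.4);print(arm.current_position()[2]-z0,arm.current_force()-f0)
E
```

```text
False 0.05994591608587482 [-1.3701  0.6079 -4.9942] 25.2667
True 0.0697748571855982 [0.4599 0.1541 0.2833] [ 0.6325 -0.4562  0.4837] 26.6667
0.06718543818009673 [5.3983 0.8917 2.7295]
```

```bash
python3 - <<'E'
from h import *
print(arm.current_position(),arm.current_force(),arm.current_grip_width(),arm.current_time())
im=arm.camera("wrist");t=arm.camera("scene")
cv2.imwrite("pics/up.png",np.hstack([cv2.resize(im[150:330,200:440],(400,300),interpolation=2),cv2.resize(t[120:240,230:390],(400,300),interpolation=2)])[:,:,::-1])
E
```

```text
[0.4589 0.1541 0.2807] [4.9421 0.9955 0.5465] 0.015324699686563258 27.0667
```

View pics/up.png

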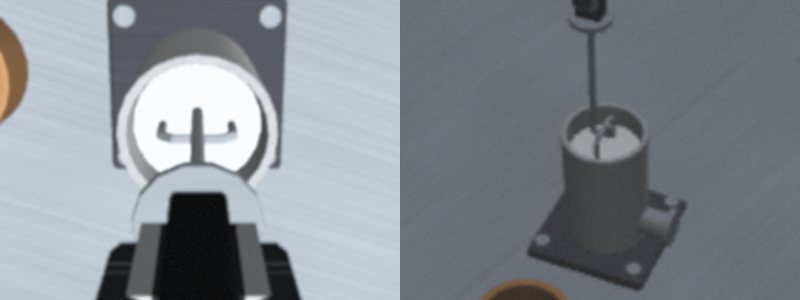

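```bash
python3 - <<'E'
from h import *
p=arm.current_position();z0=p[2]
for k in range(8):
    r=arm.movel([p[0],p[1],z0+.001*(k+1)],v=.008,threshold=9);arm.pause(.25)
    f=arm.current_force();q=arm.current_position()
    print(k,r,q[2],f,arm.current_ft_torque())
    if r or f[2]<-13: break
print(arm.current_time())
E
```

```text
0 False 0.281103935289593 [ 3.989   1.138  -5.1899] [ 0.4595 -1.7339 -0.0162]
1 False 0.28288102754140976 [ 4.3859  1.8564 -3.6911] [ 0.5988 -1.4764  0.03  ]
2 False 0.2836983039489037 [ 3.7492  0.8041 -2.7559] [ 0.5975 -1.5145 -0.0744]
3 False 0.28405485799333985 [ 4.6333  1.2798 -7.2181] [ 0.7056 -1.6692 -0.036 ]
4 False 0.28465516754971165 [  4.3597   1.152  -12.6965] [ 0.3918 -1.4364 -0.012 ]
5 False 0.28503333109568124 [  5.2553   1.1075 -22.5892] [ 0.4283 -1.7132  0.0408]
30.4417
```

The stop is now firmly felt: force rises sharply at z≈0.284, total travel about 70.7 mm. There is a 4.5 N sideways force from the lip on the bar. I ease down slightly and shift +x to null it before unhooking.

```bash
python3 - <<'E'
from h import *
p=np.array(arm.current_position());p[2]=.2835
arm.movel(p,v=.01);arm.pause(.2)
for k in range(9):
    f=arm.current_force();print(k,arm.current_position(),f,f[:2]@AX)
    if f[:2]@AX<.8: break
    p[:2]+=.0005*AX;arm.movel(p,v=.01);arm.pause(.15)
print(arm.current_time(),arm.current_ft_torque())
E
```

```text
0 [0.4583 0.1539 0.2847] [  2.401    0.4274 -10.049 ] 2.4175362364374537
1 [0.4587 0.1541 0.2845] [ 0.1601  1.0688 -4.8726] 0.47655027830075164
31.5 [ 0.1844 -0.4095 -0.0349]
```

```bash
python3 - <<'E'
from h import *
p=np.array(arm.current_position());p[:2]+=.0003*AX
for z in(.2815,.2785,.2745,.2715,.2690):
    p[2]=z;r=arm.movel(p,v=.02,threshold=4);arm.pause(.15);f=arm.current_force()
    print(r,arm.current_position(),f,f[:2]@AX)
    if r: break
print(arm.current_time())
E
```

```text
False [0.4591 0.1541 0.2822] [ 0.5326  0.2981 -1.6737] 0.5978861422358334
False [0.459  0.1541 0.2782] [ 0.7808  0.4392 -2.9191] 0.8771750088987635
False [0.4589 0.1541 0.2745] [-0.2185  0.4486 -1.5764] -0.07225132109820019
False [0.459  0.1541 0.2715] [ 0.5624 -0.341  -1.5145] 0.4325325778133009
False [0.459  0.1541 0.269 ] [ 0.1571 -0.472  -2.3348] 0.0066086878484074504
33.725
```

```bash
python3 - <<'E'
from h import *
p=np.array(arm.current_position());d=(p[:2]-C0)@AX;print(d)
t=p.copy();t[:2]+=(-.0248-d)*AX;t[2]=.269
r=arm.movel(t,v=.02,threshold=3);arm.pause(.2);q=arm.current_position();print(r,(q[:2]-C0)@AX,arm.current_force())
if not r:
    for z in (.30,.336):
        t[2]=z;r=arm.movel(t,v=.04,threshold=3);arm.pause(.1);print(r,arm.current_position(),arm.current_force())
        if r:break
c=arm.calibration("wrist");im=arm.camera("wrist");s=arm.camera("scene")
cv2.imwrite("pics/out.png",np.hstack([cv2.resize(im[110:350,160:480],(400,300),interpolation=2),cv2.resize(s[90:240,230:430],(400,300),interpolation=2)])[:,:,::-1])
print(arm.current_time())
E
```

```text
-0.008283300958286312
False -0.024721736595447723 [-1.5183  0.4218 -1.9789]
False [0.443  0.1491 0.2996] [ 0.7418  0.3038 -1.6049]
False [0.4431 0.1491 0.3356] [-0.2022 -0.5138 -1.5882]
37.175
```

View pics/out.png

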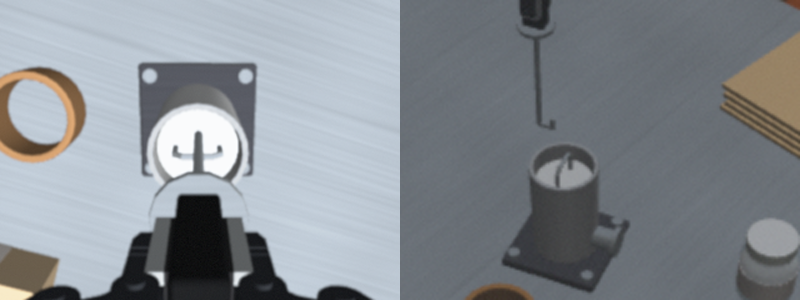

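The hook is free and the piston is up near the mouth. Shaft tip pixel row is 215.6 against 214.1 predicted, so tilt is negligible. Now I return it to the stand.

```bash
python3 - <<'E'
from h import *
q=down(np.pi-.015);x,y=.5325,-.2279
arm.movel([x,y,.34],frame=q,v=.18);arm.pause(.4);print(arm.current_position(),arm.current_force(),arm.current_time())
r=arm.movel([x,y,.182],v=.07,threshold=4);print(r,arm.current_position(),arm.current_force())
if not r:
    arm.pause(.2)
    r=arm.movel([x,y,.1655],v=.015,threshold=3);print(r,arm.current_position(),arm.current_force(),arm.current_time())
E
```

```text
[ 0.5325 -0.2278  0.34  ] [-0.2178  0.5863 -2.0148] 39.875
False [ 0.5327 -0.228   0.1824] [ 0.0916  0.6048 -1.8315]
True [ 0.5324 -0.2278  0.1667] [0.4925 0.9123 5.0332] 43.4167
```

Collar landed at exactly the height where it was gripped (0.1667). Now I release and check.

```bash
python3 - <<'E'
from h import *
arm.set_gripper(.06);arm.pause(.4)
p=arm.current_position();arm.movel([p[0],p[1],.30],v=.1);arm.move_pose([.40,-.2,.36],down(np.pi-.015));arm.pause(.5)
s=arm.camera("scene");t=arm.camera("top");w=arm.camera("wrist")
cv2.imwrite("pics/end.png",np.hstack([cv2.resize(s[140:365,120:420],(400,300),interpolation=2),cv2.resize(t[230:350,410:570],(400,300),interpolation=2)])[:,:,::-1])
print(arm.current_position(),arm.current_force(),arm.current_time())
E
```

```text
[ 0.4001 -0.2     0.3599] [ 0.3943  0.0153 -0.2529] 47.1
```

View pics/end.png

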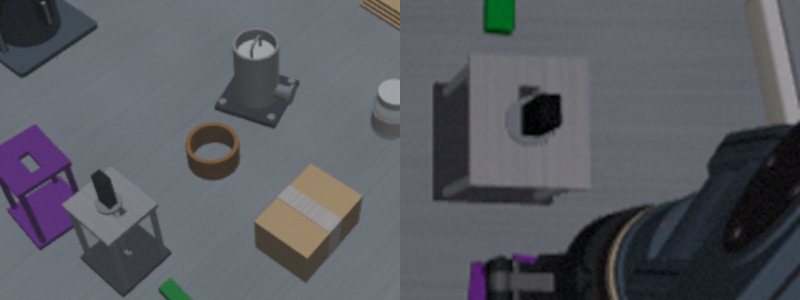

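The hook hangs as at the start: the handle at crop (103,190) left, collar flat and slot end visible. The piston is up and the arm is clear.

```bash
python3 -c "
from rig import arm
print(arm.job_done())"
```

```text
the job is handed in; nothing more can be done
None
```

I handed the job in at about 47 s: the piston was drawn about 70 mm up to its stop, and the hook hangs back in the slot of its stand, released. The highest pull I read was about 21 N at the stop; the hand-in call returned no verdict.

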